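# Fit the cams in the lining machine's drive and shut its guard cover

### The job

Set up the cam drive of the rim-lining machine: swing its guard cover right back until it stands open on its own, then fit every loose cam lying on the board onto a shaft of its own, hub up, turned so that flat meets flat and pushed fully down onto the base. Then lower the cover until it is fully shut, without slamming it, and leave the jar, the bottle and the teacup that stand on the board where they are.

Things in the scene. Friction and masses are not known exactly. Their poses are not given: they have to be found in the camera images.
- cam_drive: fixed cam drive of the lining machine: dark steel base 236 mm (x) by 84 mm (y), top face 24 mm above the board, a 48 mm motor cylinder on its +x end reaching 52 mm further and 54 mm high. Origin: under the base's centre, on the board. x: along the row of shafts; y: from the hinge side to the handle side; z up
- cover (a joint): angle of the grey guard cover (box open below, 236 x 86 x 42 mm, 3 mm walls), rad: 0 shut, growing as it swings up and over to the base's -y side, stop at 2.0. Stiff hinge: it stays at any angle it is left at; 2 to 4 N at the bar moves it. Shut, it clears a seated cam by 4 mm and cannot shut on an unseated one
- cover_bar (a point): middle of the cover's handle, a round steel bar 10 mm thick, 84 mm long, parallel to the hinge (base x), 38 mm (centre) off the cover's front wall on a post at each end. Pinch it across from above; it turns between upright fingers all the way. Cover shut: at base-frame y +81, z 48 mm; 126 mm from the hinge line
- cover_hinge (a point): middle of the cover's hinge line, which runs along base x; at base-frame y -43 mm, z 26 mm
- shaft_1: fixed upright steel shaft, 26 mm wide, 30 mm high, top 4 mm tapered, one flat 8 mm from the axis facing +x. Origin: axis, at its foot on the base's top face; z up. Three in a row 76 mm apart, each flat turned its own way. A cam goes on with about 1.2 mm play only with its flat on the same side (cam +x along shaft +x, to about 0.1 rad)
- shaft_2: fixed upright steel shaft, 26 mm wide, 30 mm high, top 4 mm tapered, one flat 8 mm from the axis facing +x. Origin: axis, at its foot on the base's top face; z up. Three in a row 76 mm apart, each flat turned its own way. A cam goes on with about 1.2 mm play only with its flat on the same side (cam +x along shaft +x, to about 0.1 rad)
- shaft_3: fixed upright steel shaft, 26 mm wide, 30 mm high, top 4 mm tapered, one flat 8 mm from the axis facing +x. Origin: axis, at its foot on the base's top face; z up. Three in a row 76 mm apart, each flat turned its own way. A cam goes on with about 1.2 mm play only with its flat on the same side (cam +x along shaft +x, to about 0.1 rad)
- cam_1: loose aluminium cam (all alike; 2 or 3 present), hub up: egg-shaped disc 64 x 54 x 12 mm under a round hub, 40 mm wide, 36 mm high in all. D-bore right through, 28 mm round, its flat (9 mm from the axis) facing +x; the disc's lobe (tip 37 mm from the axis, dark dot) points to -x, else radius 27. Origin: bore axis, underside; z up the bore. Grip the hub from above, any angle. 0.16 kg
- cam_2: loose aluminium cam (all alike; 2 or 3 present), hub up: egg-shaped disc 64 x 54 x 12 mm under a round hub, 40 mm wide, 36 mm high in all. D-bore right through, 28 mm round, its flat (9 mm from the axis) facing +x; the disc's lobe (tip 37 mm from the axis, dark dot) points to -x, else radius 27. Origin: bore axis, underside; z up the bore. Grip the hub from above, any angle. 0.16 kg
- cam_3: loose aluminium cam (all alike; 2 or 3 present), hub up: egg-shaped disc 64 x 54 x 12 mm under a round hub, 40 mm wide, 36 mm high in all. D-bore right through, 28 mm round, its flat (9 mm from the axis) facing +x; the disc's lobe (tip 37 mm from the axis, dark dot) points to -x, else radius 27. Origin: bore axis, underside; z up the bore. Grip the hub from above, any angle. 0.16 kg
- stand_spot (a point): point on the board under the middle of the fixed plate stand with the display plate in it, always in this place: 180 mm high, within 115 mm of this point all round (about 100 mm towards +x, -x and -y). Keep the gripper's body off it
- blue_jar: bystander: blue jar with white cap, 45 mm diameter, 70 mm high, on the board among the cams (another jar stands further back, off the board). Origin under its centre
- oil_bottle: bystander: brown glass bottle, 52 mm diameter, 89 mm high, at the back of the board. Origin under its centre
- teacup: bystander: porcelain teacup with handle, 114 x 143 mm, 62 mm high, at the back of the board. Origin under its middle

How it is judged:
By the outcome, as a careful person would: the job done as asked, in the order asked, and still so for the second after the job is handed in, with the robot touching nothing.
Of cam_1, cam_2, cam_3 only 2 to 3 are there at a start; the rules pass over those that are not, and their reading is None.
At some moment in a run one of cam_1, cam_2, cam_3 may be knocked a few centimetres aside while the robot is not near it.
It also fails if it takes over 208 s, if anything falls off the work surface, if the arm or the gripper's body presses on something with over 40 N, if the wrist force passes 120 N, or if a joint passes its speed limit or range.

### The arm

A 7-joint arm with a two-finger parallel gripper is mounted at the origin on a cart in front of the work surface, level with it; the furniture and walls round the work are solid. World frame = base frame: x ahead of the robot, y to its left, z up, the work surface at z = 0. Lengths are in m, angles in rad, forces in N, time in s.
With the tool pointing down it reaches from about 0.425 to 0.825 m from the base axis. Payload 3.6 kg.
Tool frame: the origin (TCP) lies at the very end of the fingers, on their centre line; the grasp point (between the pads) lies 19 mm behind it; z points along the fingers, y is the line along which they close (so a half turn about z gives the same grasp; the last joint's range is limited). The gripper opens to 93 mm and grips with 3 to 60 N. Pads are 15 mm wide; open, the fingers measure 128 mm over their backs; the gripper's body (75 mm by 188 mm) begins 65 mm behind the grasp point.
Start: joints at [1.22, 0.615, -0.013, 1.423, 0.008, 1.103, -0.04], TCP at [0.207, -0.616, 0.219] pointing down, gripper open.
Joint ranges: [-3.12, 3.12], [-0.3, 2.06], [-1.34, 1.32], [0.26, 2.42], [-1.36, 4.5], [0.01, 1.98], [-2.84, 2.84]. Speed limits (rad/s): [2.79, 2.79, 3.14, 3.14, 3.14, 3.14, 3.14].

### API

Orientations are given as a unit quaternion [x, y, z, w].
In Python, from cell import robot gives the robot as it stands.
- The arm moves only by the shell command python3 -m crank 'ROWS' [FORCE]. ROWS is JSON, a list that holds one entry, the list of rows, each a list of 5 numbers: the shift along the tool's x, y, z in m, then the turn about the tool's z in rad, then the closure in counts, from 0 (fully open) to 255 (shut). A call has 1 to 12 rows; each row is the pose to reach, as a shift and turn from the pose commanded when the call began, along the tool's axes at that moment; what a row does not reach only later rows make up. A row lasts 1/10 s, in which the tool goes at most 50 mm and 8.59 degrees, less where a joint would pass 70% of its speed; a pose out of reach is approached as far as the arm can. A call with a gripper value outside its range is refused whole. The fingers move at their own pace and stop on an object; FORCE is the grip in N (left out, the last holds). Time passes only in rows, so rows that repeat a pose let the fingers close. It gives the time, the measured TCP pose, the force, the opening and the grip force at its end, in the units of the state.
- robot.state(): the state, without advancing time (a new reading comes with each control period).
- robot.camera(name): name is "scene" or "top" or "wrist"; returns (picture, depth): 384x512x3 uint8, red, green, blue; 384x512 float32, m along the optical axis (not along the pixel's ray), 0 where there is no reading.
- robot.camera_model(name): a dict with "fx", "fy", "cx", "cy" (pixels), "R" (3x3) and "t" (3): a world point X has camera coordinates R X + t; the wrist camera has in their place "mount" (4x4, takes a point from camera to tool coordinates, whose origin is the TCP and whose axes are the flange's). Camera axes: x right, y down, z forward; pixel columns grow to the right and rows downward; lengths in m; the calibration is good to about 2 mm. A picture is of the moment at which its call begins: read the wrist's pose just before it. camera_model takes no time and is no camera call.
- robot.close_job(): hands the job in; it is judged then, once.
Trained networks look in the newest picture that a camera, given by its name, has taken for a name from the list of things; names that differ only in an ending like _2 or _b are one class to them, and where a whole thing is asked for, a point or a joint stands for the part that bears it (a point fixed in the world has none). Each returns a list of dicts, best first, with "score" (0 to 1); they miss things now and then, are a little off and sometimes report something else, mostly with a low value. They report only what shows in the picture. A call takes as long as a camera call.
- robot.search_frame(camera, label): "point" ([x, y, z] in m, in world coordinates, good to about 4 mm: the middle of the surface that is visible of it).
The state is a dict: "clock": time; "joint_positions": joint angles; "qd": joint speeds; "effort": joint torques, N m; "ee_pos": TCP position; "orientation": TCP orientation; "ft_force": force on the tool from outside, world axes, zero at the start; "torque": the same for the moment, N m; "width": opening from 0.0 (shut) to 1.0 (fully open); "grip_force": force on a finger pad.
Only numpy, scipy, OpenCV 4.12 (cv2) and the standard library are available. Lean on these libraries where they do the work, as an engineer would, in place of code of your own. Each camera call takes 0.05 s, during which the arm holds its last target. There are 200 camera calls.

## Working session

There is one attempt and no reset: what is moved stays moved. The work goes in short steps, Python scripts to look and compute and a shell command to move; the robot and the scene stay as the last step left them, time stands still between calls to the robot, and variables do not carry over. Pictures are saved under pics/ and viewed, at most 14 in all, crops included, and the job is handed in when it is done.

```bash
ls; mkdir -p pics
cat > h.py <<'E'
import numpy as np, cv2
from cell import robot
from scipy.spatial.transform import Rotation as Ro
def cloud(name):
    s=robot.state(); p,d=robot.camera(name); m=robot.camera_model(name)
    v,u=np.mgrid[:d.shape[0],:d.shape[1]]
    c=np.stack([(u-m['cx'])/m['fx']*d,(v-m['cy'])/m['fy']*d,d],-1)
    if 'mount' in m:
        M=np.array(m['mount']); t=c@M[:3,:3].T+M[:3,3]
        w=t@Ro.from_quat(s['orientation']).as_matrix().T+np.array(s['ee_pos'])
    else: w=(c-np.array(m['t']))@np.array(m['R'])
    w[d==0]=np.nan
    return p,d,w
def save(p,f): cv2.imwrite('pics/'+f,np.ascontiguousarray(p[...,::-1]))
E
python3 - <<'E'
from h import *
s=robot.state();print(s)
for n in ('scene','top'):
    p,d,w=cloud(n); save(p,n+'0.png'); np.save(n+'0.npy',w)
    for l in ('cam_1','shaft_1','cover','cover_bar','cover_hinge','cam_drive','blue_jar','oil_bottle','teacup'):
        print(n,l,[(np.round(r['point'],3).tolist(),round(r['score'],2)) for r in robot.search_frame(n,l)])
E
```

```text
pics
{'clock': 0.0, 'joint_positions': array([ 1.22052286,  0.61591883, -0.01259716,  1.42489611,  0.00812389,
        1.10342266, -0.04040273]), 'qd': array([ 5.31155891e-04, -9.60714467e-04,  2.91472465e-03,  6.34236654e-04,
        1.02169301e-03,  2.26494246e-05,  1.35814036e-03]), 'effort': array([ 4.60991960e-04, -4.58941126e+01,  2.09303414e-01, -1.65744925e+01,
       -6.10432774e-02,  2.04401370e-02,  2.33461242e-04]), 'ee_pos': array([ 0.20653134, -0.61546927,  0.21748245]), 'orientation': array([ 9.86919361e-01,  1.61209469e-01, -2.43850910e-04, -1.27402483e-03]), 'ft_force': array([0.13943313, 0.01028858, 0.22035438]), 'torque': array([ 0.04448157, -0.00812674, -0.02396391]), 'grip_force': 0.0, 'width': 0.9994513790159029}
scene cam_1 [([0.526, 0.298, 0.017], 0.92), ([0.426, -0.096, 0.014], 0.77), ([0.406, 0.213, 0.017], 0.59)]
scene shaft_1 []
scene cover [([0.528, -0.231, 0.067], 0.96), ([0.533, -0.23, 0.053], 0.27)]
scene cover_bar [([0.527, -0.233, 0.071], 0.66)]
scene cover_hinge [([0.535, -0.23, 0.056], 0.9)]
scene cam_drive [([0.527, -0.231, 0.047], 0.94)]
scene blue_jar [([0.537, -0.088, 0.035], 0.84)]
scene oil_bottle [([0.721, 0.039, 0.05], 0.64)]
scene teacup [([0.738, 0.141, 0.04], 0.7), ([0.528, -0.23, 0.047], 0.34)]
top cam_1 [([0.414, 0.197, 0.01], 0.89), ([0.532, 0.282, 0.013], 0.72), ([0.426, -0.108, 0.018], 0.71), ([0.542, -0.1, 0.072], 0.37)]
top shaft_1 []
top cover [([0.553, -0.265, 0.077], 0.86)]
top cover_bar [([0.55, -0.262, 0.071], 0.94)]
top cover_hinge [([0.559, -0.262, 0.078], 0.93)]
top cam_drive [([0.564, -0.264, 0.076], 0.93)]
top blue_jar [([0.544, -0.101, 0.071], 0.75)]
top oil_bottle [([0.723, 0.022, 0.072], 0.86)]
top teacup [([0.744, 0.154, 0.017], 0.7)]
```

Run:
```python
import cv2
for n in('scene','top'):
    a=cv2.imread(f'pics/{n}0.png');cv2.imwrite(f'pics/{n}0b.png',cv2.resize(a,(768,576),interpolation=cv2.INTER_CUBIC))
```

```text
(no output)
```

View pics/scene0b.png

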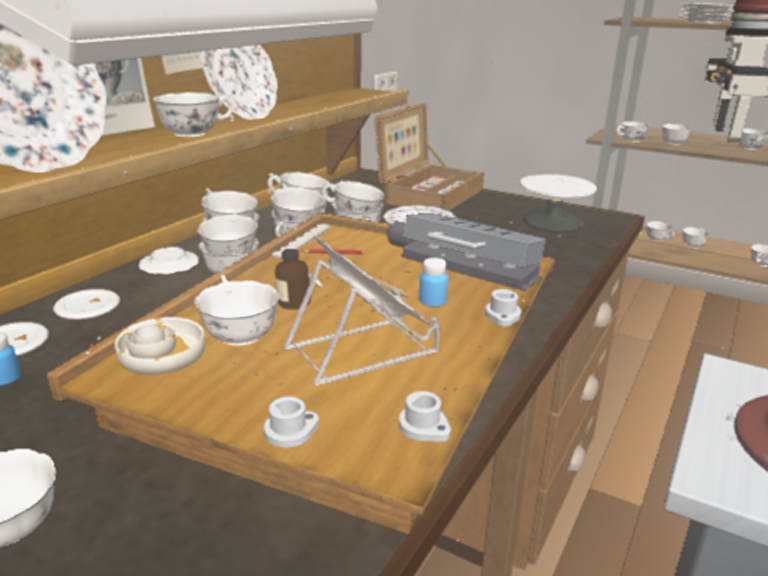

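View pics/top0b.png

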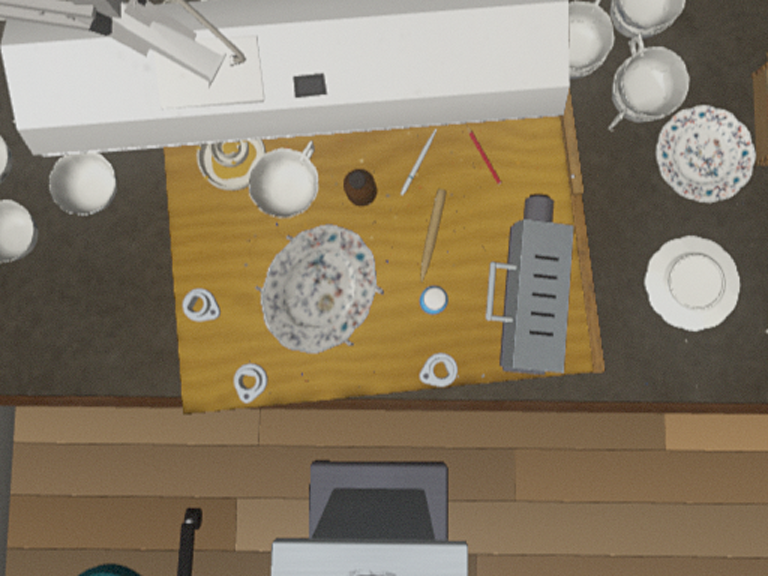

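The scene view shows three cams: (503,305), (424,415) and (290,420). The top view shows the cover at (537,295) with its bar at (490,292), the motor towards +x, and the plate stand at (320,288).

Run:
```python
from h import *
w=np.load('top0.npy')
def box(x0,x1,y0,y1,z0,z1): 
    return (w[...,0]>x0)&(w[...,0]<x1)&(w[...,1]>y0)&(w[...,1]<y1)&(w[...,2]>z0)&(w[...,2]<z1)
m=box(.38,.72,-.36,-.2,.06,.08); P=w[m]; print('cover z',np.median(P[:,2]),len(P))
r=cv2.minAreaRect((P[:,:2]*1000).astype(np.float32)); print(r)
m=box(.45,.66,-.215,-.13,.035,.065); P=w[m]; print('bar',len(P),P.mean(0)); print(cv2.minAreaRect((P[:,:2]*1000).astype(np.float32)))
m=box(.4,.75,-.04,.25,.08,.25);P=w[m]; print('stand',P.min(0),P.max(0))
for cx,cy in((.414,.197),(.532,.285),(.426,-.108)):
    P=w[box(cx-.05,cx+.05,cy-.05,cy+.05,.03,.045)]; c,rad=cv2.minEnclosingCircle((P[:,:2]*1000).astype(np.float32))
    Q=w[box(cx-.05,cx+.05,cy-.05,cy+.05,.007,.018)]; q=Q[:,:2].mean(0)
    d=Q[:,:2]*1000-c; k=np.argsort(-np.hypot(*d.T))[:8]; v=d[k].mean(0)
    print('cam',np.round(c,1),round(rad,1),len(P),np.median(P[:,2]),'lobe ang',np.arctan2(v[1],v[0]),np.hypot(*v))
P=w[box(.5,.58,-.13,-.07,.05,.09)];print('jar',P.mean(0))
```

```text
cover z 0.07352676053365362 2746
((553.9780883789062, -255.77645874023438), (117.64530181884766, 235.68753051757812), 85.10374450683594)
bar 7 [ 0.45788567 -0.21398274  0.04709621]
((457.90692138671875, -213.83609008789062), (0.6768302917480469, 14.38361644744873), 87.36196899414062)
stand [0.45970547 0.0061595  0.08000836] [0.74668171 0.1596289  0.1758024 ]
cam [412.7 200.5] 20.4 129 0.03543038776369721 lobe ang 2.925786677172493 34.12424403486906
cam [537.  290.1] 20.6 129 0.03478792835488189 lobe ang -2.2136080398402314 29.017891417948697
cam [ 433.1 -114.2] 19.9 119 0.03582850378220192 lobe ang 1.7975134663566277 36.04568168025281
jar [ 0.54704245 -0.0997419   0.06759583]
```

Run:
```python
from h import *
p=cv2.imread('pics/top0.png'); w=np.load('top0.npy')
m=(w[...,0]>.4)&(w[...,0]<.7)&(w[...,1]>-.35)&(w[...,1]<-.15)&(w[...,2]>.045)&(w[...,2]<.12)
P=w[m]
# rough rotated frame
for a in (-.1,-.085,-.07): 
    pass
th=np.deg2rad(85.1-90); R=np.array([[np.cos(th),np.sin(th)],[-np.sin(th),np.cos(th)]])
c=np.array([.554,-.256]); q=(P[:,:2]-c)@R.T*1000
for y0 in range(-80,90,8):
    k=(q[:,1]>=y0)&(q[:,1]<y0+8)
    if k.sum(): print(y0,k.sum(),'x',np.round([q[k,0].min(),q[k,0].max()]),'z',np.round(np.percentile(P[k,2],[5,50,95])*1000,1))
# base low part
```

```text
-64 79 x [-117.  116.] z [64.3 66.8 69.6]
-56 313 x [-117.  117.] z [64.5 68.4 72.2]
-48 315 x [-118.  118.] z [66.9 70.3 74.5]
-40 311 x [-116.  117.] z [68.3 72.1 75.4]
-32 332 x [-117.  134.] z [70.  73.8 77.3]
-24 337 x [-118.  147.] z [50.2 75.2 78.6]
-16 355 x [-116.  148.] z [52.2 76.7 80.5]
-8 350 x [-117.  147.] z [53.9 78.5 82.4]
0 357 x [-118.  146.] z [51.9 80.3 84.1]
8 345 x [-118.  143.] z [76.5 81.9 85.4]
16 332 x [-117.  116.] z [80.7 83.9 87.3]
24 512 x [-118.  117.] z [55.6 73.1 85.5]
32 145 x [-116.  116.] z [46.6 51.7 70.3]
40 24 x [-46.  45.] z [69.2 71.2 74.5]
48 21 x [-46.  45.] z [70.  73.4 77.8]
56 43 x [-45.  45.] z [72.3 75.9 79.7]
64 134 x [-46.  46.] z [73.5 77.5 82.3]
72 3 x [ 1. 30.] z [75.8 76.3 77.5]
```

```bash
python3 -m crank '[[[0.469,-0.289,0.0,0.41,140],[0.469,-0.289,0.0,0.41,140],[0.469,-0.289,0.0,0.41,140],[0.469,-0.289,0.0,0.41,140],[0.469,-0.289,0.0,0.41,140],[0.469,-0.289,0.0,0.41,140],[0.469,-0.289,0.0,0.41,140],[0.469,-0.289,0.0,0.41,140],[0.469,-0.289,0.0,0.41,140],[0.469,-0.289,0.0,0.41,140],[0.469,-0.289,0.0,0.41,140],[0.469,-0.289,0.0,0.41,140]]]' 20; python3 -m crank '[[[0,0,0.0,0,140],[0,0,0,0,140]]]'
python3 - <<'E'
from h import *
s=robot.state();print(s['ee_pos'],s['orientation'],s['width'],s['joint_positions'])
p,d,w=cloud('wrist');save(cv2.resize(p,(640,480)),'w1.png');np.save('w1.npy',w)
m=robot.camera_model('wrist');print(m)
E
```

```text
clock: 2.2
ee_pos: [0.5649, -0.1828, 0.2184]
orientation: [0.999, -0.036, 0.002, -0.003]
ft_force: [-0.1, 0.1, -1.2]
width: 0.45
grip_force: 0.0
clock: 2.4
ee_pos: [0.5585, -0.1948, 0.2187]
orientation: [0.999, -0.044, -0.0, 0.001]
ft_force: [-0.1, -0.6, -1.3]
width: 0.451
grip_force: 0.0
[ 0.55847304 -0.19481531  0.21867526] [ 9.99018392e-01 -4.42896309e-02 -4.14380590e-04  7.13733551e-04] 0.4514927994145968 [ 0.2644532   0.52217864  0.05305451  1.6022987  -0.02920271  1.01833859
 -1.33361743]
{'fx': 340.6567926895937, 'fy': 340.6567926895937, 'cx': 251.47518260424962, 'cy': 188.1286491078237, 'mount': array([[ 2.50122900e-04, -9.58010518e-01, -2.86732949e-01,
         7.90080651e-02],
       [ 9.99999965e-01,  2.64843590e-04, -1.25554257e-05,
        -1.29452651e-04],
       [ 8.79676135e-05, -2.86732936e-01,  9.58010551e-01,
        -1.66769019e-01],
       [ 0.00000000e+00,  0.00000000e+00,  0.00000000e+00,
         1.00000000e+00]])}
```

View pics/w1.png

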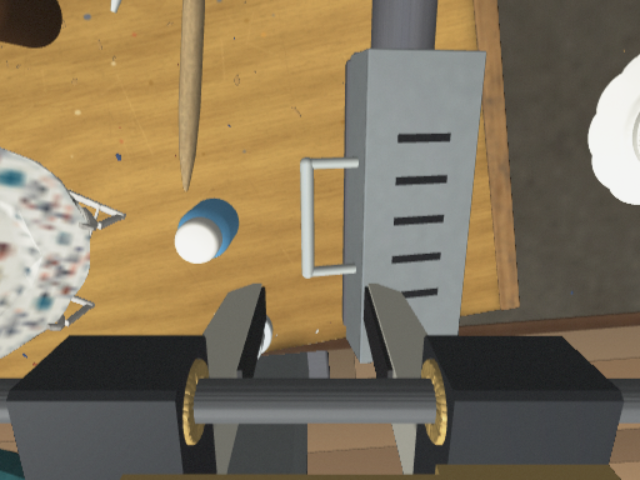

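Wrist view: the bar is at (308,218), between the jar (200,235) and the cover.

Run:
```python
from h import *
w=np.load('w1.npy'); th=-.0855
B=np.array([.5532,-.2655]); X=np.array([np.cos(th),np.sin(th)]);Y=np.array([-X[1],X[0]])
v,u=np.mgrid[:384,:512]
bx=(w[...,:2]-B)@X*1000; by=(w[...,:2]-B)@Y*1000; z=w[...,2]*1000
ok=(v<260)
k=ok&(abs(bx)<30)&(by>60)&(by<90)&(z>55)&(z<95)
print('bar',k.sum(),np.median(by[k]),by[k].min(),by[k].max(),np.percentile(z[k],[5,50,98]))
for lo in (-30,-15,0,15):
    j=k&(bx>=lo)&(bx<lo+15);print(lo,np.median(by[j]))
j=ok&(by>55)&(by<90)&(z>55)&(z<95);print('bar x',np.percentile(bx[j],[0,1,99,100]))
c=ok&(abs(bx)<80)&(by>-45)&(by<25)&(z>55);A=np.c_[by[c],bx[c],np.ones(c.sum())];print('plane',np.linalg.lstsq(A,z[c],rcond=None)[0])
c=ok&(by>-60)&(by<45)&(z>62)&(bx>40);print('cover',bx[c].max(),by[c].min(),by[c].max())
```

```text
bar 648 76.57466493681136 71.32275749329304 81.4249867204531 [76.27230289 78.90587088 80.66343066]
-30 76.07711020070862
-15 75.97436579701119
0 76.67695152340589
15 76.6305884582256
bar x [-48.90263617 -47.34958958  43.10672663  44.02011921]
plane [ 2.16808623e-01 -2.07192368e-03  7.86304703e+01]
cover 115.62328190391985 -48.903075394735346 44.70859343448509
```

```bash
python3 -m crank '[[[0,-0.0057,0.04,0,140],[0,-0.0057,0.08,0,140],[0,-0.0057,0.12,0,140],[0,-0.0057,0.15,0,140],[0,-0.0057,0.162,0,140],[0,-0.0057,0.162,0,140],[0,-0.0057,0.162,0,255],[0,-0.0057,0.162,0,255],[0,-0.0057,0.162,0,255],[0,-0.0057,0.162,0,255],[0,-0.0057,0.162,0,255],[0,-0.0057,0.162,0,255]]]' 25
```

```text
clock: 3.65
ee_pos: [0.5605, -0.1894, 0.0573]
orientation: [0.999, -0.044, 0.001, 0.001]
ft_force: [0.5, -4.7, 0.3]
width: 0.097
grip_force: 25.0
```

```bash
python3 -m crank '[[[0,0.0055,-0.0114,0,255],[0,0.0121,-0.0221,0,255],[0,0.0197,-0.0322,0,255],[0,0.0283,-0.0414,0,255],[0,0.0377,-0.0497,0,255],[0,0.048,-0.057,0,255],[0,0.0589,-0.0633,0,255],[0,0.0704,-0.0684,0,255],[0,0.0823,-0.0724,0,255],[0,0.0946,-0.0751,0,255],[0,0.1071,-0.0767,0,255],[0,0.1071,-0.0767,0,255]]]'
```

```text
clock: 4.85
ee_pos: [0.5516, -0.2954, 0.1372]
orientation: [0.999, -0.044, 0.002, 0.0]
ft_force: [-0.3, 0.5, 9.6]
width: 0.097
grip_force: 25.0
```

```bash
python3 -m crank '[[[0,0.0126,-0.0003,0,255],[0,0.0251,0.0007,0,255],[0,0.0375,0.003,0,255],[0,0.0496,0.0065,0,255],[0,0.0613,0.0111,0,255],[0,0.0725,0.0169,0,255],[0,0.078,0.020,0,255],[0,0.0815,0.0226,0,255],[0,0.0831,0.0238,0,255],[0,0.0831,0.0238,0,255]]]'
```

```text
clock: 5.85
ee_pos: [0.5448, -0.3772, 0.112]
orientation: [0.999, -0.043, 0.002, 0.001]
ft_force: [2.6, 1.7, 10.9]
width: 0.099
grip_force: 25.0
```

```bash
python3 -m crank '[[[0,0.003,0.002,0,255],[0,0.006,0.0045,0,255],[0,0.006,0.0045,0,255],[0,0.006,0.0045,0,255]]]'
```

```text
clock: 6.25
ee_pos: [0.5453, -0.3772, 0.111]
orientation: [0.999, -0.041, 0.001, -0.004]
ft_force: [-3.4, 11.4, 27.4]
width: 0.096
grip_force: 25.0
```

```bash
python3 -m crank '[[[0,0.0,0.0,0,255],[0,0,0,0,140],[0,0,0,0,140],[0,0,0,0,140],[0,0,-0.02,0,140],[0,0,-0.06,0,140],[0,0,-0.10,0,140],[0,0,-0.15,0,140],[-0.03,-0.05,-0.15,0,140],[-0.063,-0.1,-0.15,0,140],[-0.063,-0.114,-0.15,0,140],[-0.063,-0.114,-0.15,0,140]]]'; python3 -m crank '[[[0,0,0.0,0,140],[0,0,0,0,140]]]'
python3 - <<'E'
from h import *
s=robot.state();print(s['ee_pos'],s['orientation'])
p,d,w=cloud('wrist');save(cv2.resize(p,(640,480)),'w2.png');np.save('w2.npy',w);np.save('w2p.npy',p)
print([(np.round(r['point'],4).tolist(),round(r['score'],2)) for r in robot.search_frame('wrist','shaft_1')])
p,d,w=cloud('top')
print([(np.round(r['point'],3).tolist(),round(r['score'],2)) for r in robot.search_frame('top','cam_1')])
E
```

```text
clock: 7.45
ee_pos: [0.4885, -0.2592, 0.2545]
orientation: [0.999, -0.04, -0.002, -0.002]
ft_force: [0.2, -0.1, 0.7]
width: 0.449
grip_force: 0.0
clock: 7.65
ee_pos: [0.4896, -0.2658, 0.2544]
orientation: [0.999, -0.044, -0.001, 0.001]
ft_force: [0.2, -0.5, -0.7]
width: 0.451
grip_force: 0.0
[ 0.48959353 -0.26583754  0.2544289 ] [ 9.99012976e-01 -4.44095283e-02 -7.22368146e-04  5.87433752e-04]
[([0.6239, -0.2686, 0.0514], 0.93), ([0.5487, -0.2666, 0.0583], 0.79), ([0.4808, -0.2603, 0.0561], 0.6)]
[([0.429, -0.105, 0.018], 0.82), ([0.414, 0.196, 0.01], 0.75), ([0.529, 0.28, 0.016], 0.59)]
```

View pics/w2.png

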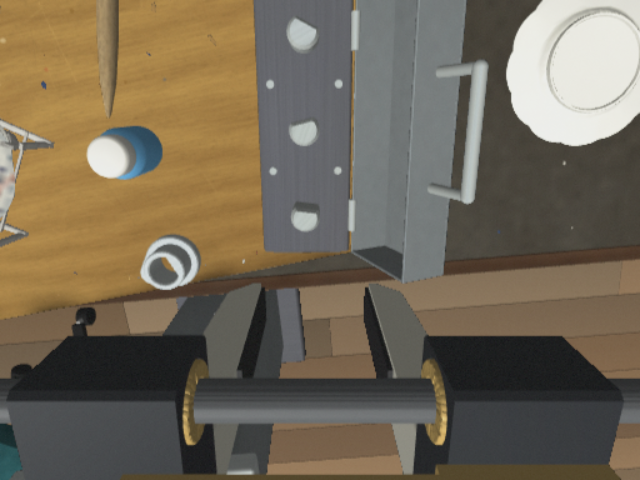

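Wrist view: the cover stands open and the shaft tops are at (302,35), (302,130) and (304,216); a cam is at (172,265).

```bash
cat >> h.py <<'E'
def ortho(name,p,s,x0,y0,n,res,z):
    """image of plane z; pixel (i row, j col) -> x = x0 - i*res (row down = -x), y = y0 - j*res"""
    m=robot.camera_model(name); i,j=np.mgrid[:n[0],:n[1]]
    W=np.stack([x0-i*res,y0-j*res,np.full(i.shape,z)],-1)
    if 'mount' in m:
        M=np.array(m['mount']); t=(W-np.array(s['ee_pos']))@Ro.from_quat(s['orientation']).as_matrix()
        c=(t-M[:3,3])@M[:3,:3]
    else: c=W@np.array(m['R']).T+np.array(m['t'])
    u=c[...,0]/c[...,2]*m['fx']+m['cx']; v=c[...,1]/c[...,2]*m['fy']+m['cy']
    return cv2.remap(p,u.astype(np.float32),v.astype(np.float32),cv2.INTER_CUBIC)
E
python3 - <<'E'
from h import *
s=robot.state();p=np.load('w2p.npy');w=np.load('w2.npy')
C=[(.4780,-.261),(.5487,-.2666),(.626,-.2755)]
out=[]
for c in C:
    k=(abs(w[...,0]-c[0])<.025)&(abs(w[...,1]-c[1])<.025)&(w[...,2]>.048)&(w[...,2]<.065)
    P=w[k]; print(len(P),np.round(P.mean(0),4),np.median(P[:,2]),P[:,:2].min(0),P[:,:2].max(0))
    out.append(ortho('wrist',p,s,c[0]+.025,c[1]+.025,(250,250),.0002,.054))
save(np.hstack(out),'sh.png')
E
```

```text
363 [ 0.4748 -0.2561  0.054 ] 0.05438896635328541 [ 0.46271383 -0.26888296] [ 0.48514361 -0.24348592]
423 [ 0.5495 -0.2627  0.0541] 0.05450892363857873 [ 0.5381788  -0.27519868] [ 0.56030197 -0.24960445]
518 [ 0.6247 -0.2678  0.0539] 0.05433747182205717 [ 0.61380335 -0.28163132] [ 0.63805482 -0.25565288]
```

View pics/sh.png

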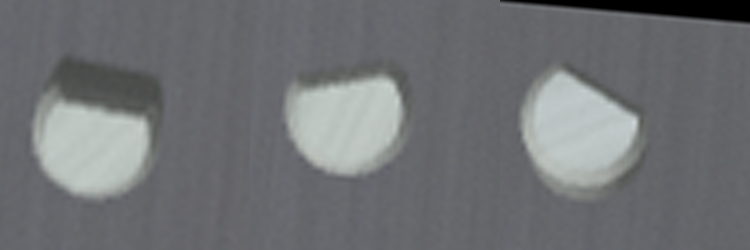

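Ortho crop: the flats face roughly +x, tilted right, left and strongly right for the near, middle and far shafts.

```bash
cat >> h.py <<'E'
from scipy.optimize import least_squares
def fitD(pts,R,f,g):
    """outline points (m) of a D, circle radius R, flat at f; returns x,y,theta,R"""
    def res(q):
        d=pts-q[:2]; r=np.hypot(*d.T); a=d@[np.cos(q[2]),np.sin(q[2])]
        return np.maximum(r-q[3],a-q[4])*1000
    best=min((least_squares(res,[g[0],g[1],t,R,f],loss='soft_l1',f_scale=.4,bounds=([g[0]-.03,g[1]-.03,-9,R-.003,f-.003],[g[0]+.03,g[1]+.03,9,R+.003,f+.003])) for t in np.arange(-3,3.2,.5)),key=lambda r:r.cost)
    return best.x,best.cost/len(pts)
E
python3 - <<'E'
from h import *
I=cv2.imread('pics/sh.png',0)
C=[(.4780,-.261),(.5487,-.2666),(.626,-.2755)]
Q=[]
for n,c in enumerate(C):
    J=I[:,n*250:n*250+250]; b=((J>195)*255).astype(np.uint8); b[:40]=0
    cs=max(cv2.findContours(b,0,cv2.CHAIN_APPROX_NONE)[0],key=cv2.contourArea)[:,0,:]
    P=np.c_[c[0]+.025-cs[:,1]*.0002,c[1]+.025-cs[:,0]*.0002]
    q,e=fitD(P,.012,.0075,P.mean(0)); print(np.round(q,4),e); Q.append(q)
Q=np.array(Q);d=Q[2,:2]-Q[0,:2];print('row yaw',np.arctan2(d[1],d[0]),np.hypot(*d)/2,'mid',Q[:,:2].mean(0))
E
```

```text
[ 0.4774 -0.2531 -2.3708  0.011   0.0074] 0.1337886091589077
[ 0.5414 -0.2671  1.211   0.015   0.0045] 0.1423446146697586
[ 0.6308 -0.2728  3.6729  0.015   0.0045] 0.1206826416473244
row yaw -0.12727130403902537 0.07734389680017392 mid [ 0.54984618 -0.26433495]
```

```bash
cat >> h.py <<'E'
def fitD2(pts,R,df,t0):
    c,_=cv2.minEnclosingCircle((pts*1000).astype(np.float32)); c=np.array(c)/1000
    def res(q):
        d=pts*1000-q[:2]; r=np.hypot(*d.T); a=d@[np.cos(q[2]),np.sin(q[2])]
        return np.maximum(r-q[3],a-(q[3]-df*1000))
    r=least_squares(res,[*c*1000,t0,R*1000],loss='soft_l1',f_scale=.4)
    q=r.x; return np.array([q[0]/1000,q[1]/1000,q[2],q[3]/1000]),r.cost/len(pts)
E
python3 - <<'E'
from h import *
I=cv2.imread('pics/sh.png',0)
C=[(.4780,-.261),(.5487,-.2666),(.626,-.2755)]
Q=[]
for T in (170,195,215):
  Q=[]
  for n,(c,t) in enumerate(zip(C,(-.2,.1,-.58))):
    J=I[:,n*250:n*250+250]; b=((J>T)*255).astype(np.uint8); b[:40]=0
    cs=max(cv2.findContours(b,0,cv2.CHAIN_APPROX_NONE)[0],key=cv2.contourArea)[:,0,:]
    P=np.c_[c[0]+.025-cs[:,1]*.0002,c[1]+.025-cs[:,0]*.0002]
    q,e=fitD2(P,.0115,.005,t); print(T,len(P),np.round(q,4),round(e,4)); Q.append(q)
  Q=np.array(Q);d=Q[2,:2]-Q[0,:2];print('row yaw',np.arctan2(d[1],d[0]),np.hypot(*d)/2,'mid',Q[:,:2].mean(0))
E
```

```text
170 291 [ 0.4751 -0.2546 -0.1975  0.0105] 0.0247
170 297 [ 0.5508 -0.2605  0.1769  0.0107] 0.0374
170 294 [ 0.6265 -0.2667 -0.5452  0.0111] 0.1206
row yaw -0.0792982921694493 0.07592951736619545 mid [ 0.55082176 -0.26059748]
195 177 [ 0.4687 -0.261   0.7683  0.0094] 0.1375
195 147 [ 0.5513 -0.2654 -2.067   0.0061] 0.1516
195 98 [ 6.2170e-01 -2.6640e-01 -5.8311e+00  5.3000e-03] 0.1407
row yaw -0.03510094249598233 0.07657905839537281 mid [ 0.54723422 -0.26425363]Traceback (most recent call last):
  File "<stdin>", line 9, in <module>
ValueError: max() iterable argument is empty
```

Run:
```python
from h import *
I=cv2.imread('pics/sh.png',0)
C=[(.4780,-.261),(.5487,-.2666),(.626,-.2755)]
for T in (155,165,175,180):
  for n,(c,t) in enumerate(zip(C,(-.2,.1,-.58))):
    J=I[:,n*250:n*250+250]; b=((J>T)*255).astype(np.uint8); b[:40]=0
    cs=max(cv2.findContours(b,0,cv2.CHAIN_APPROX_NONE)[0],key=cv2.contourArea)[:,0,:]
    P=np.c_[c[0]+.025-cs[:,1]*.0002,c[1]+.025-cs[:,0]*.0002]
    q,e=fitD2(P,.0115,.004 if n<2 else .004,t); 
    # flat line: pts with a>0.8*f
    d=P-q[:2]; a=d@[np.cos(q[2]),np.sin(q[2])]; tt=d@[-np.sin(q[2]),np.cos(q[2])]
    k=(abs(tt)<.006)&(a>0); vx,vy,_,_=cv2.fitLine((P[k]*1000).astype(np.float32),cv2.DIST_HUBER,0,.01,.01).ravel()
    print(T,n+1,np.round(q,4),round(e,4),'line',round((np.arctan2(-vx,vy)+np.pi/2)%np.pi-np.pi/2,3))
```

```text
155 1 [ 0.4746 -0.2544 -0.2063  0.0107] 0.0534 line -0.211
155 2 [ 0.5502 -0.2605  0.1739  0.0109] 0.0496 line 0.173
155 3 [ 0.6257 -0.2665 -0.5532  0.0113] 0.05 line -0.554
165 1 [ 0.4746 -0.2545 -0.2049  0.0104] 0.04 line -0.21
165 2 [ 0.5502 -0.2605  0.1742  0.0106] 0.0525 line 0.17
165 3 [ 0.6258 -0.2665 -0.5539  0.011 ] 0.0636 line -0.555
175 1 [ 0.4747 -0.2546 -0.2028  0.01  ] 0.0342 line -0.206
175 2 [ 0.5503 -0.2607  0.1757  0.0103] 0.061 line 0.168
175 3 [ 0.6262 -0.2665 -0.5536  0.0106] 0.0935 line -0.558
180 1 [ 0.4747 -0.2546 -0.198   0.0099] 0.0392 line -0.209
180 2 [ 0.5504 -0.2609  0.1734  0.01  ] 0.0654 line 0.17
180 3 [ 0.6266 -0.2668 -0.5536  0.0101] 0.1023 line -0.555
```

```bash
python3 -m crank '[[[-0.072,-0.148,0.05,-0.79,0],[-0.072,-0.148,0.05,-0.79,0],[-0.072,-0.148,0.05,-0.79,0],[-0.072,-0.148,0.05,-0.79,0],[-0.072,-0.148,0.05,-0.79,0],[-0.072,-0.148,0.05,-0.79,0],[-0.072,-0.148,0.05,-0.79,0],[-0.072,-0.148,0.05,-0.79,0],[-0.072,-0.148,0.05,-0.79,0],[-0.072,-0.148,0.05,-0.79,0]]]'
cat >> h.py <<'E'
def yaw(): q=robot.state()['orientation']; return 2*np.arctan2(q[1],q[0])
def camfit(name,guess,tag,z0=0.0):
    p,d,w=cloud(name); s=robot.state(); res=.0002; n=500
    x0,y0=guess[0]+.05,guess[1]+.05
    hub=ortho(name,p,s,x0,y0,(n,n),res,z0+.036); dsc=ortho(name,p,s,x0,y0,(n,n),res,z0+.012)
    save(np.hstack([hub,dsc])[::1,::1],tag)
    k=(np.hypot(w[...,0]-guess[0],w[...,1]-guess[1])<.045)
    H=w[k&(abs(w[...,2]-z0-.0355)<.0045)]; D=w[k&(abs(w[...,2]-z0-.0115)<.004)]
    f=lambda q:np.concatenate([])
    c,r=cv2.minEnclosingCircle((H[:,:2]*1e3).astype(np.float32)); 
    e=D[:,:2]*1e3-np.array(c); rr=np.hypot(*e.T); j=rr>31; v=e[j].mean(0) if j.sum() else np.array([0,0])
    print('hub',np.round(c,1),round(r,1),'z',np.median(H[:,2]),'n',len(H),'lobe',round(np.arctan2(v[1],v[0]),3),'camyaw',round((np.arctan2(v[1],v[0])+2*np.pi)%(2*np.pi)-np.pi,3),'rmax',rr.max(),j.sum(),'D mean',D.mean(0))
    return p,w
E
python3 - <<'E'
from h import *
s=robot.state();print(s['ee_pos'],yaw(),s['width'])
camfit('wrist',(.431,-.112),'A1.png')
E
```

```text
clock: 8.85
ee_pos: [0.4312, -0.1103, 0.205]
orientation: [0.939, 0.344, 0.0, 0.0]
ft_force: [0.3, 0.0, -0.1]
width: 1.002
grip_force: 0.0
[ 0.43122784 -0.11034765  0.2050487 ] 0.702935530804308 1.0017122923178732
hub [ 430.6 -114.4] 20.2 z 0.03659418925979216 n 719 lobe 1.971 camyaw -1.171 rmax 36.77153782275736 96 D mean [ 0.43275664 -0.10334276  0.01272018]
```

```bash
python3 -c "
import cv2;a=cv2.imread('pics/A1.png');cv2.imwrite('pics/A1b.png',cv2.resize(a,(800,400)))"
```

```text
(no output)
```

View pics/A1b.png

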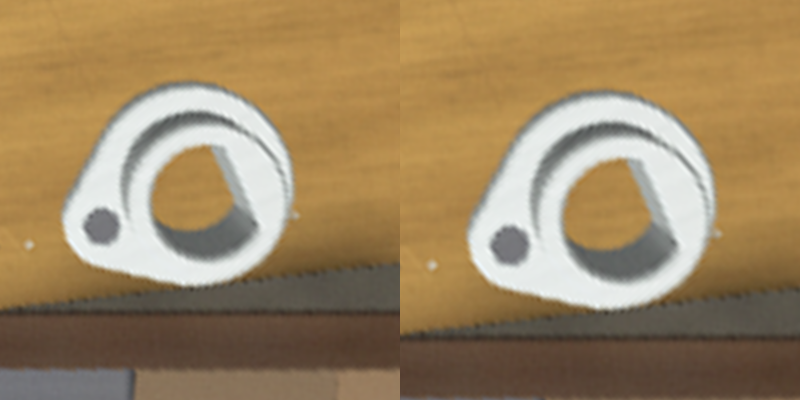

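Ortho crop: the hub centre is at about (207,205) and the dot at (100,225). The cam lies flat, hub up.

```bash
cat >> h.py <<'E'
def refine(tag,guess,hub):
    """hub centre and yaw from ortho pictures: dot centroid in the disc plane, hub centre hub (mm)"""
    I=cv2.imread('pics/'+tag)[:,500:]; g=I.max(2).astype(int); sat=g-I.min(2)
    b=((g<160)&(g>70)&(sat<35)).astype(np.uint8); b=cv2.morphologyEx(b,cv2.MORPH_OPEN,np.ones((5,5)))
    n,_,st,ce=cv2.connectedComponentsWithStats(b); best=None
    for i in range(1,n):
        x=(guess[0]+.05-ce[i][1]*.0002)*1e3; y=(guess[1]+.05-ce[i][0]*.0002)*1e3
        r=np.hypot(x-hub[0],y-hub[1]); w,h,a=st[i][2:5]
        if 21<r<33 and 500<a<3500 and .6<w/h<1.6: print('dot',round(x,1),round(y,1),'r',round(r,1),'area',a,'camyaw',round((np.arctan2(y-hub[1],x-hub[0])+2*np.pi)%(2*np.pi)-np.pi,3))
E
python3 - <<'E'
from h import *
refine('A1.png',(.431,-.112),(430.6,-114.4))
refine('A1.png',(.431,-.112),(429.8,-113.7))
E
```

```text
dot 419.7 -89.5 r 27.2 area 1676 camyaw -1.158
dot 419.7 -89.5 r 26.3 area 1676 camyaw -1.175
```

```bash
python3 -m crank '[[[-0.003,0.0024,0.05,0,0],[-0.003,0.0024,0.10,0,0],[-0.003,0.0024,0.14,0,0],[-0.003,0.0024,0.17,0,0],[-0.003,0.0024,0.182,0,0],[-0.003,0.0024,0.188,0,0],[-0.003,0.0024,0.188,0,255],[-0.003,0.0024,0.188,0,255],[-0.003,0.0024,0.188,0,255],[-0.003,0.0024,0.188,0,255],[-0.003,0.0024,0.188,0,255],[-0.003,0.0024,0.188,0,255]]]' 30
python3 -c "
from h import *
print(yaw(),robot.state()['ee_pos'],robot.state()['ft_force'])"
```

```text
clock: 10.1
ee_pos: [0.4306, -0.1139, 0.0174]
orientation: [0.939, 0.345, 0.0, 0.0]
ft_force: [0.4, 0.1, 0.2]
width: 0.533
grip_force: 0.0
0.7037049024934635 [ 0.43058135 -0.11394696  0.01741329] [0.42309142 0.13083105 0.1791976 ]
```

```bash
python3 -m crank '[[[0,0,0,0,255],[0,0,0,0,255],[0,0,0,0,255],[0,0,0,0,255],[0,0,-0.02,0,255],[0,0,-0.06,0,255],[0,0,-0.1,0,255],[0,0,-0.14,0,255],[0,0,-0.14,0,255],[0,0,-0.14,0,255]]]' 30
python3 -c "
from h import *
print(yaw(),robot.state()['ee_pos'],robot.state()['ft_force'])"
```

```text
clock: 11.1
ee_pos: [0.4301, -0.1139, 0.1572]
orientation: [0.939, 0.345, 0.0, 0.0]
ft_force: [-0.1, -0.1, -1.8]
width: 0.423
grip_force: 30.0
0.7037076030549725 [ 0.43006979 -0.11394232  0.15724388] [-0.08874408 -0.14664395 -1.8368314 ]
```

```bash
python3 -m crank '[[[0.01,0.05,0,-0.12,255],[0.02,0.1,0,-0.25,255],[0.03,0.15,0,-0.38,255],[0.04,0.2,0,-0.5,255],[0.0509,0.2431,0,-0.61,255],[0.0509,0.2431,0,-0.61,255],[0.0509,0.2431,0,-0.61,255],[0.0509,0.2431,0,-0.61,255],[0.0509,0.2431,0,-0.61,255],[0.0509,0.2431,0,-0.61,255]]]'
python3 - <<'E'
from h import *
s=robot.state(); print(yaw(),s['ee_pos'],s['ft_force'])
p,d,w=cloud('wrist'); save(cv2.resize(p,(640,480)),'held.png')
R=Ro.from_quat(s['orientation']).as_matrix(); t=(w-np.array(s['ee_pos']))@R
k=(np.hypot(t[...,0],t[...,1])<.04)&(abs(t[...,2]+.02)<.008)
H=t[k]*1000; print(len(H),np.median(H[:,2]) if len(H) else 0, H.min(0),H.max(0))
k=(np.hypot(t[...,0],t[...,1])<.045)&(abs(t[...,2]-.004)<.006);D=t[k]*1000;print(len(D),D.min(0),D.max(0))
E
```

```text
clock: 12.1
ee_pos: [0.6259, -0.2653, 0.1575]
orientation: [0.792, 0.611, -0.0, -0.0]
ft_force: [1.0, 0.7, -2.3]
width: 0.42
grip_force: 30.0
1.315041532682873 [ 0.6259275  -0.26525778  0.15750357] [ 1.0062861   0.71752837 -2.31510345]
4479 -19.08154789433381 [-19.52568817 -35.16284172 -27.9763425 ] [ 20.96933528  33.50705054 -12.00094575]
3029 [-14.42119093 -36.61886202  -1.98831738] [27.83830821 25.19091137  9.99220685]
```

View pics/held.png

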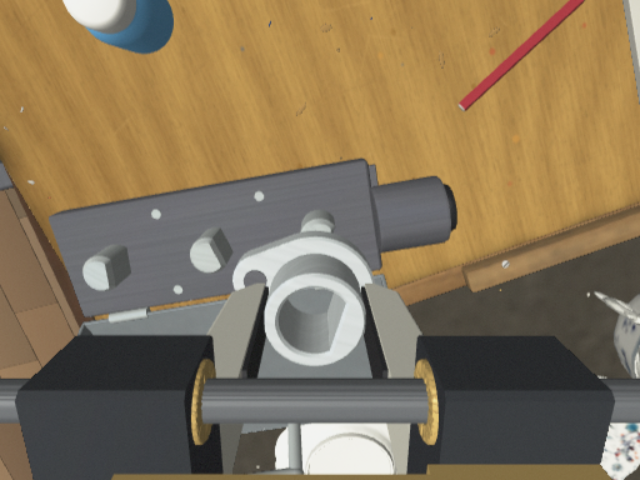

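The wrist view shows the held cam level between the fingers, with its dot at (256,275); shafts 1 and 2 are at (100,272) and (205,250), and the tip of shaft 3 is at (317,222).

```bash
cat >> h.py <<'E'
def held(tag=None,r0=.0):
    s=robot.state(); p,d,w=cloud('wrist'); m=robot.camera_model('wrist'); M=np.array(m['mount'])
    R=Ro.from_quat(s['orientation']).as_matrix(); t=(w-np.array(s['ee_pos']))@R
    k=(np.abs(t[...,1])<.0195)&(np.abs(t[...,0])<.024)&(abs(t[...,2]+.019)<.005); H=t[k]*1e3
    zt=np.median(H[:,2]); H=H[abs(H[:,2]-zt)<2.5]
    def plane(z,n=500,res=.0002):
        i,j=np.mgrid[:n,:n]; T=np.stack([.05-i*res,-.05+j*res,np.full(i.shape,z)],-1)
        c=(T-M[:3,3])@M[:3,:3]; u=c[...,0]/c[...,2]*m['fx']+m['cx']; v=c[...,1]/c[...,2]*m['fy']+m['cy']
        return cv2.remap(p,u.astype(np.float32),v.astype(np.float32),cv2.INTER_CUBIC)
    # rows: x=50-0.2i, cols: y=-50+0.2j (mm, tool)
    A=plane(zt/1e3); B=plane(zt/1e3+.024)
    # outer circle fit from hull of hub points
    h=cv2.convexHull(H[:,:2].astype(np.float32))[:,0]; h=h[np.abs(h[:,1])<17]
    f=least_squares(lambda q:np.hypot(h[:,0]-q[0],h[:,1]-q[1])-20.,[0,0],loss='soft_l1',f_scale=.3).x
    g=B.max(2).astype(int); sat=g-B.min(2).astype(int)
    b=((g<160)&(g>70)&(sat<35)).astype(np.uint8); b=cv2.morphologyEx(b,cv2.MORPH_OPEN,np.ones((5,5)))
    n,_,st,ce=cv2.connectedComponentsWithStats(b)
    print('top z',round(zt,1),'hub centre tool mm',np.round(f,2))
    for i in range(1,n):
        x=50-.2*ce[i][1]; y=-50+.2*ce[i][0]; r=np.hypot(x-f[0],y-f[1])
        if 20<r<34 and 300<st[i][4]<3500: 
            a=np.arctan2(y-f[1],x-f[0]); print('dot',x,y,'r',round(r,1),st[i][4],'cam yaw in tool',round((a+2*np.pi)%(2*np.pi)-np.pi,3),'world cam yaw',round((yaw()-(a+np.pi)+np.pi)%(2*np.pi)-np.pi,3))
    if tag: save(np.hstack([A,B]),tag)
E
python3 -c "
from h import *
held('held2.png')
import cv2;a=cv2.imread('pics/held2.png');cv2.imwrite('pics/held2b.png',cv2.resize(a,(800,400)))"
```

```text
top z -19.1 hub centre tool mm [ 0.76 -0.76]
```

View pics/held2b.png

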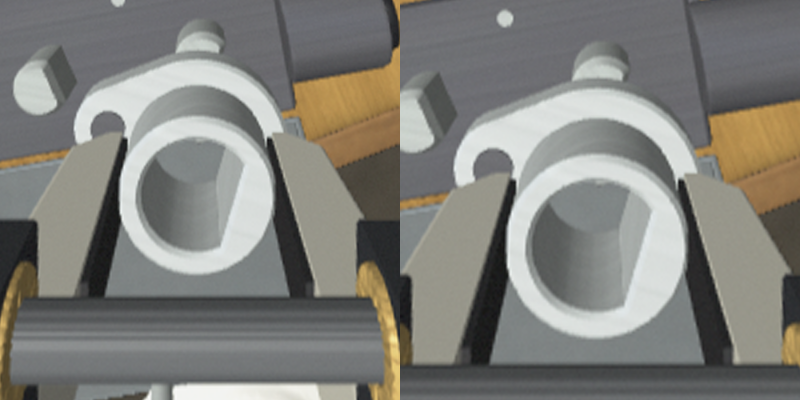

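The hub is at about (196,195), centred to within 1 mm, and its flat faces the way predicted. I'm lowering to just above the shaft.

```bash
python3 -m crank '[[[-0.0021,0.0006,0.03,0.015,255],[-0.0021,0.0006,0.06,0.015,255],[-0.0021,0.0006,0.08,0.015,255],[-0.0021,0.0006,0.08,0.015,255],[-0.0021,0.0006,0.08,0.015,255]]]'
python3 -m crank '[[[0,0,0.003,0,255],[0,0,0.006,0,255],[0,0,0.008,0,255],[0,0,0.009,0,255],[0,0,0.010,0,255],[0,0,0.010,0,255]]]'
```

```text
clock: 12.7
ee_pos: [0.6269, -0.2684, 0.0778]
orientation: [0.796, 0.605, 0.0, 0.0]
ft_force: [0.9, 0.3, -0.5]
width: 0.417
grip_force: 30.0
clock: 13.3
ee_pos: [0.6269, -0.2686, 0.0671]
orientation: [0.796, 0.605, 0.0, 0.0]
ft_force: [0.3, 0.1, -1.4]
width: 0.42
grip_force: 30.0
```

```bash
python3 -m crank '[[[0,0,0.004,0,255],[0,0,0.008,0,255],[0,0,0.012,0,255],[0,0,0.012,0,255]]]'; python3 -m crank '[[[0,0,0.004,0,255],[0,0,0.008,0,255],[0,0,0.012,0,255],[0,0,0.0145,0,255],[0,0,0.0145,0,255]]]'
```

```text
clock: 13.7
ee_pos: [0.6269, -0.2687, 0.0544]
orientation: [0.796, 0.605, 0.0, 0.0]
ft_force: [2.0, -1.8, -3.0]
width: 0.419
grip_force: 30.0
clock: 14.2
ee_pos: [0.6269, -0.2687, 0.0413]
orientation: [0.796, 0.605, 0.0, 0.0]
ft_force: [-0.2, -1.0, 2.7]
width: 0.421
grip_force: 30.0
```

```bash
python3 -m crank '[[[0,0,0.0015,0,255],[0,0,0.0025,0,255],[0,0,0.0025,0,255]]]'; python3 -m crank '[[[0,0,-0.0015,0,105],[0,0,-0.0015,0,105],[0,0,-0.0015,0,105],[0,0,-0.0015,0,105]]]'
```

```text
clock: 14.5
ee_pos: [0.627, -0.2687, 0.0413]
orientation: [0.797, 0.605, 0.0, 0.001]
ft_force: [-3.0, 0.8, 13.5]
width: 0.418
grip_force: 30.0
clock: 14.9
ee_pos: [0.6255, -0.2679, 0.0388]
orientation: [0.796, 0.605, -0.001, -0.001]
ft_force: [-1.3, 0.2, 0.7]
width: 0.585
grip_force: 0.9
```

Cam A is seated on shaft 3. Next, cam B.

```bash
python3 -m crank '[[[0,0,-0.02,0,105],[0,0,-0.06,0,105],[0,0,-0.11,0,105],[0,0,-0.16,0,105],[0,0,-0.2,0,105],[0,0,-0.22,0,0],[0.1123,-0.2237,-0.22,-0.2,0],[0.1123,-0.2237,-0.22,-0.2,0],[0.1123,-0.2237,-0.22,-0.2,0],[0.1123,-0.2237,-0.22,-0.2,0],[0.1123,-0.2237,-0.22,-0.2,0],[0.1123,-0.2237,-0.22,-0.2,0]]]'
python3 - <<'E'
from h import *
p,d,w=cloud('top'); s=robot.state(); print(s['ee_pos'],yaw())
print([(np.round(r['point'],3).tolist(),round(r['score'],2)) for r in robot.search_frame('top','cam_1')])
p,d,w=cloud('wrist')
k=(w[...,2]>.1)&(w[...,2]<.19)&(w[...,1]>-.03)&(w[...,0]>.42)&(w[...,1]<.22);print(k.sum(),w[k].min(0),w[k].max(0))
E
```

```text
clock: 16.1
ee_pos: [0.4347, -0.0951, 0.2587]
orientation: [0.729, 0.684, -0.003, -0.003]
ft_force: [0.9, 0.3, 1.1]
width: 0.997
grip_force: 0.0
[ 0.43854906 -0.09798161  0.25948201] 1.5033463690516693
[([0.53, 0.279, 0.012], 0.86), ([0.615, -0.255, 0.038], 0.79), ([0.412, 0.199, 0.012], 0.57)]
581 [0.61459822 0.01880781 0.10001649] [0.64685988 0.03895955 0.11444871]
```

```bash
python3 -m crank '[[[0.298,-0.048,0.0,-0.6,0],[0.298,-0.048,0.0,-0.6,0],[0.298,-0.048,0.0,-0.6,0],[0.298,-0.048,0.0,-0.6,0],[0.298,-0.048,0.0,-0.6,0],[0.298,-0.048,0.0,-0.6,0],[0.298,-0.048,0.02,-0.6,0],[0.298,-0.048,0.04,-0.6,0],[0.298,-0.048,0.05,-0.6,0],[0.298,-0.048,0.05,-0.6,0],[0.298,-0.048,0.05,-0.6,0]]]'
python3 - <<'E'
from h import *
s=robot.state();print(s['ee_pos'],yaw(),s['width'],s['joint_positions'])
p,w=camfit('wrist',(.413,.200),'B1.png')
k=(w[...,2]>.05)&(w[...,2]<.19)&(w[...,1]>-.03)&(w[...,0]>.42)&(w[...,1]<.26);print(k.sum(),w[k].min(0),w[k].max(0))
E
```

```text
clock: 17.35
ee_pos: [0.416, 0.2004, 0.2099]
orientation: [0.499, 0.867, 0.001, -0.0]
ft_force: [0.4, 0.2, 0.7]
width: 1.003
grip_force: 0.0
[0.41599959 0.20040303 0.20986773] 2.097030935583826 1.0032880047688961 [ 0.00285837  0.40674583 -0.69064075  1.94316367  0.32609989  0.90327167
 -0.32623925]
hub [410.4 200.8] 20.1 z 0.03655160808398575 n 702 lobe 2.931 camyaw -0.21 rmax 36.82345572671567 92 D mean [0.4008872  0.20749195 0.01260771]
6631 [ 0.45637324 -0.01146463  0.05005319] [0.63377737 0.16493295 0.17348215]
```

Run:
```python
from h import *
refine('B1.png',(.413,.200),(410.4,200.8))
p,w=camfit('wrist',(.413,.200),'B2.png'); refine('B2.png',(.413,.2),(410.4,200.8))
a=cv2.imread('pics/B1.png');cv2.imwrite('pics/B1b.png',cv2.resize(a,(800,400)))
```

```text
dot 384.0 206.1 r 26.9 area 1880 camyaw -0.2
hub [410.3 200.7] 20.1 z 0.036502477242444376 n 703 lobe 2.921 camyaw -0.221 rmax 36.722863667263745 89 D mean [0.40089889 0.20764946 0.01262369]
dot 383.7 205.9 r 27.1 area 1915 camyaw -0.191
```

View pics/B1b.png

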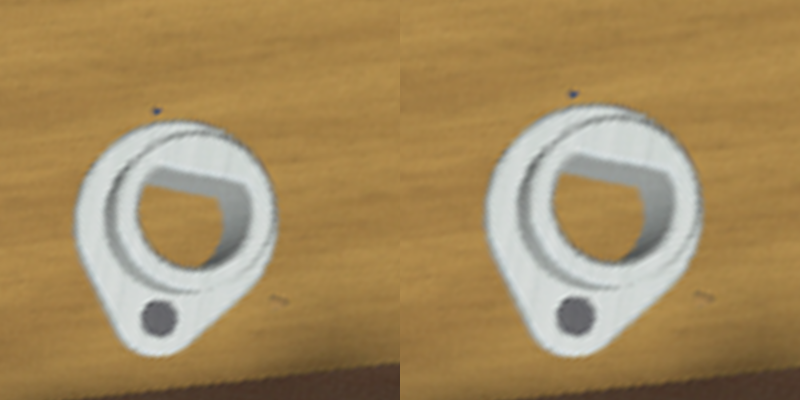

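Cam B lies hub up at (195,205), with its dot at (158,318) towards -x. Grasping it.

```bash
python3 -m crank '[[[0.003,-0.0042,0.05,0,0],[0.003,-0.0042,0.10,0,0],[0.003,-0.0042,0.14,0,0],[0.003,-0.0042,0.17,0,0],[0.003,-0.0042,0.185,0,0],[0.003,-0.0042,0.1925,0,0],[0.003,-0.0042,0.1925,0,0]]]'; python3 -m crank '[[[0,0,0,0,255],[0,0,0,0,255],[0,0,0,0,255],[0,0,0,0,255],[0,0,0,0,255],[0,0,0,0,255],[0,0,0,0,255],[0,0,0,0,255],[0,0,0,0,255],[0,0,0,0,255]]]' 30
python3 -m crank '[[[0,0,-0.02,0,255],[0,0,-0.06,0,255],[0,0,-0.11,0,255],[0,0,-0.16,0,255],[0,0,-0.2,0,255],[0,0,-0.23,0,255],[0,0,-0.23,0,255],[0,0,-0.23,0,255]]]'
python3 -c "
from h import *
print(yaw()); held('Bh.png')"
```

```text
clock: 18.15
ee_pos: [0.4102, 0.2011, 0.017]
orientation: [0.498, 0.867, 0.0, 0.0]
ft_force: [-0.7, -0.2, 0.6]
width: 0.996
grip_force: 0.0
clock: 19.15
ee_pos: [0.4098, 0.2011, 0.0171]
orientation: [0.498, 0.867, 0.0, 0.0]
ft_force: [1.3, -0.5, 1.1]
width: 0.421
grip_force: 30.0
clock: 19.95
ee_pos: [0.4091, 0.2002, 0.2466]
orientation: [0.498, 0.867, -0.001, 0.0]
ft_force: [-0.4, 0.3, -1.4]
width: 0.421
grip_force: 30.0
2.098410308730889
top z -19.2 hub centre tool mm [-0.4  -0.44]
dot 23.774409448818897 13.833464566929138 r 28.1 508 cam yaw in tool -2.608 world cam yaw -1.576
dot 17.099488229273284 -20.878607983623333 r 26.9 1954 cam yaw in tool 2.279 world cam yaw -0.18
```

```bash
python3 -m crank '[[[-0.4268,-0.1718,0,0.02,255],[-0.4268,-0.1718,0,0.02,255],[-0.4268,-0.1718,0,0.02,255],[-0.4268,-0.1718,0,0.02,255],[-0.4268,-0.1718,0,0.02,255],[-0.4268,-0.1718,0,0.02,255],[-0.4268,-0.1718,0,0.02,255],[-0.4268,-0.1718,0,0.02,255],[-0.4268,-0.1718,0,0.02,255],[-0.4268,-0.1718,0,0.02,255],[-0.4268,-0.1718,0.0,0.02,255],[-0.4268,-0.1718,0.0,0.02,255]]]'
python3 -m crank '[[[0,0,0.05,0,255],[0,0,0.10,0,255],[0,0,0.13,0,255],[0,0,0.13,0,255],[0,0,0.13,0,255]]]'
python3 -c "
from h import *
print(yaw(),robot.state()['ee_pos'])"
```

```text
clock: 21.2
ee_pos: [0.4757, -0.2521, 0.2455]
orientation: [0.506, 0.863, 0.001, -0.002]
ft_force: [-1.0, 1.3, -0.6]
width: 0.419
grip_force: 30.0
clock: 21.7
ee_pos: [0.4771, -0.2523, 0.1177]
orientation: [0.505, 0.863, 0.001, -0.0]
ft_force: [0.8, -0.5, -1.3]
width: 0.419
grip_force: 30.0
2.082096351787369 [ 0.4770735  -0.2522527   0.11773161]
```

```bash
python3 -m crank '[[[-0.0016,-0.0028,0.02,0,255],[-0.0016,-0.0028,0.04,0,255],[-0.0016,-0.0028,0.04,0,255],[-0.0016,-0.0028,0.04,0,255]]]'
python3 -m crank '[[[0,0,0.003,0,255],[0,0,0.006,0,255],[0,0,0.008,0,255],[0,0,0.010,0,255],[0,0,0.010,0,255]]]'
```

```text
clock: 22.1
ee_pos: [0.4762, -0.2568, 0.0791]
orientation: [0.506, 0.862, 0.0, 0.002]
ft_force: [-0.1, 0.3, -1.1]
width: 0.418
grip_force: 30.0
clock: 22.6
ee_pos: [0.4749, -0.2567, 0.0669]
orientation: [0.507, 0.862, 0.0, 0.0]
ft_force: [0.3, 1.0, -1.7]
width: 0.416
grip_force: 30.0
```

```bash
python3 -m crank '[[[0.0008,-0.0002,0.004,0,255],[0.0008,-0.0002,0.008,0,255],[0.0008,-0.0002,0.008,0,255]]]'; python3 -m crank '[[[0,0,0.004,0,255],[0,0,0.008,0,255],[0,0,0.010,0,255],[0,0,0.010,0,255]]]'
```

```text
clock: 22.9
ee_pos: [0.4746, -0.2562, 0.0586]
orientation: [0.507, 0.862, 0.0, 0.0]
ft_force: [2.2, -0.4, -2.9]
width: 0.418
grip_force: 30.0
clock: 23.3
ee_pos: [0.4745, -0.2562, 0.0487]
orientation: [0.507, 0.862, 0.0, 0.0]
ft_force: [2.0, 0.9, -2.1]
width: 0.419
grip_force: 30.0
```

Sliding on freely.

```bash
python3 -m crank '[[[0,0,0.004,0,255],[0,0,0.0075,0,255],[0,0,0.010,0,255],[0,0,0.0105,0,255],[0,0,0.0105,0,255]]]'; python3 -m crank '[[[0,0,-0.0015,0,105],[0,0,-0.0015,0,105],[0,0,-0.0015,0,105],[0,0,-0.0015,0,105]]]'
python3 -m crank '[[[0,0,-0.02,0,105],[0,0,-0.06,0,105],[0,0,-0.11,0,105],[0,0,-0.16,0,105],[0,0,-0.2,0,105],[0,0,-0.22,0,0],[0,0,-0.22,0,0]]]'
python3 - <<'E'
from h import *
p,d,w=cloud('top'); s=robot.state(); print(s['ee_pos'],yaw())
print([(np.round(r['point'],3).tolist(),round(r['score'],2)) for r in robot.search_frame('top','cam_1')])
for c in((.4758,-.2557),(.6265,-.2678),(.535,.287)):
    H=w[(np.hypot(w[...,0]-c[0],w[...,1]-c[1])<.05)&(w[...,2]>.03)]; print(c,len(H),H[:,2].max() if len(H) else 0,np.median(H[:,2]),H.mean(0))
E
```

```text
clock: 23.8
ee_pos: [0.4746, -0.2563, 0.041]
orientation: [0.507, 0.862, -0.0, 0.001]
ft_force: [-3.0, 2.5, 17.2]
width: 0.419
grip_force: 30.0
clock: 24.2
ee_pos: [0.4733, -0.2567, 0.0395]
orientation: [0.507, 0.862, -0.0, -0.001]
ft_force: [0.5, -0.4, 0.5]
width: 0.589
grip_force: 0.0
clock: 24.9
ee_pos: [0.4756, -0.2569, 0.263]
orientation: [0.507, 0.862, 0.0, 0.003]
ft_force: [0.1, 0.7, -0.0]
width: 0.71
grip_force: 0.0
[ 0.47423331 -0.25672226  0.26062258] 2.078437586061072
[([0.618, -0.259, 0.042], 0.88), ([0.534, 0.279, 0.016], 0.71), ([0.476, -0.256, 0.034], 0.55)]
(0.4758, -0.2557) 5924 0.6509419848836321 0.6171457084283977 [ 0.47276911 -0.24624242  0.54382744]
(0.6265, -0.2678) 502 0.06581263251824303 0.048191173843056864 [ 0.63078535 -0.26604127  0.04632144]
(0.535, 0.287) 126 0.0398633983902588 0.03561889653697511 [0.5375912  0.29038691 0.03523823]
```

```bash
python3 -m crank '[[[0.447,0.321,0,-0.18,0],[0.447,0.321,0,-0.18,0],[0.447,0.321,0,-0.18,0],[0.447,0.321,0,-0.18,0],[0.447,0.321,0,-0.18,0],[0.447,0.321,0,-0.18,0],[0.447,0.321,0,-0.18,0],[0.447,0.321,0,-0.18,0],[0.447,0.321,0,-0.18,0],[0.447,0.321,0,-0.18,0],[0.447,0.321,0,-0.18,0],[0.447,0.321,0,-0.18,0]]]'; python3 -m crank '[[[0,0,0.03,0,0],[0,0,0.05,0,0],[0,0,0.05,0,0],[0,0,0.05,0,0]]]'
python3 - <<'E'
from h import *
s=robot.state();print(s['ee_pos'],yaw(),s['width'],s['joint_positions'])
p,w=camfit('wrist',(.5375,.290),'C1.png')
E
```

```text
clock: 26.2
ee_pos: [0.5329, 0.299, 0.2572]
orientation: [0.421, 0.907, 0.001, -0.004]
ft_force: [-0.1, 0.2, -0.8]
width: 1.002
grip_force: 0.0
clock: 26.6
ee_pos: [0.5367, 0.2895, 0.2088]
orientation: [0.427, 0.904, -0.001, -0.001]
ft_force: [0.4, 1.1, 0.6]
width: 1.0
grip_force: 0.0
[0.53665328 0.28947535 0.20879884] 2.258645827278287 0.9996439498111207 [-0.14336152  0.63838616 -0.66598326  1.54498751  0.42296225  1.10934138
 -0.21736029]
hub [534.5 290.3] 20.1 z 0.03642767943561043 n 703 lobe -2.053 camyaw 1.089 rmax 36.74385097587306 82 D mean [0.52741314 0.2896722  0.0126072 ]
```

Run:
```python
from h import *
refine('C1.png',(.5375,.290),(534.5,290.3))
p,w=camfit('wrist',(.5375,.290),'C2.png'); refine('C2.png',(.5375,.29),(534.7,290.3))
print(robot.state()['ee_pos'])
```

```text
dot 523.0 266.9 r 26.1 area 1816 camyaw 1.116
hub [534.5 290.4] 20.1 z 0.03649287760142668 n 704 lobe -2.06 camyaw 1.081 rmax 36.799205750235686 84 D mean [0.52753732 0.28954937 0.01260202]
dot 522.6 266.5 r 26.7 area 1817 camyaw 1.1
[0.53743389 0.290438   0.21071504]
```

```bash
python3 -m crank '[[[0.0018,-0.0017,0.05,0,0],[0.0018,-0.0017,0.10,0,0],[0.0018,-0.0017,0.14,0,0],[0.0018,-0.0017,0.17,0,0],[0.0018,-0.0017,0.185,0,0],[0.0018,-0.0017,0.1925,0,0],[0.0018,-0.0017,0.1925,0,0]]]'; python3 -m crank '[[[0,0,0,0,255],[0,0,0,0,255],[0,0,0,0,255],[0,0,0,0,255],[0,0,0,0,255],[0,0,0,0,255],[0,0,0,0,255],[0,0,0,0,255],[0,0,0,0,255],[0,0,0,0,255]]]' 30
python3 -m crank '[[[0,0,-0.02,0,255],[0,0,-0.06,0,255],[0,0,-0.11,0,255],[0,0,-0.16,0,255],[0,0,-0.2,0,255],[0,0,-0.23,0,255],[0,0,-0.23,0,255],[0,0,-0.23,0,255]]]'
python3 -c "
from h import *
print(yaw()); held('Ch.png')"
```

```text
clock: 27.4
ee_pos: [0.5352, 0.291, 0.0181]
orientation: [0.427, 0.904, 0.001, 0.0]
ft_force: [0.2, 0.8, 0.8]
width: 1.005
grip_force: 0.0
clock: 28.4
ee_pos: [0.5346, 0.2906, 0.0176]
orientation: [0.427, 0.904, 0.0, -0.0]
ft_force: [-0.2, -0.3, 0.4]
width: 0.42
grip_force: 30.0
clock: 29.2
ee_pos: [0.5342, 0.29, 0.2469]
orientation: [0.427, 0.904, -0.001, -0.0]
ft_force: [0.3, 0.1, -2.6]
width: 0.421
grip_force: 30.0
2.2589527145735757
top z -18.7 hub centre tool mm [-0.05 -0.31]
```

```bash
python3 -m crank '[[[-0.4376,-0.338,0,0.93,255],[-0.4376,-0.338,0,0.93,255],[-0.4376,-0.338,0,0.93,255],[-0.4376,-0.338,0,0.93,255],[-0.4376,-0.338,0,0.93,255],[-0.4376,-0.338,0,0.93,255],[-0.4376,-0.338,0,0.93,255],[-0.4376,-0.338,0,0.93,255],[-0.4376,-0.338,0,0.93,255],[-0.4376,-0.338,0,0.93,255],[-0.4376,-0.338,0,0.93,255],[-0.4376,-0.338,0,0.93,255]]]'
python3 -m crank '[[[0,0,0,0,255],[0,0,0.05,0,255],[0,0,0.09,0,255],[0,0,0.12,0,255],[0,0,0.12,0,255],[0,0,0.12,0,255]]]'
python3 -c "
from h import *
print(yaw(),robot.state()['ee_pos']); held('Ch.png')"
```

```text
clock: 30.45
ee_pos: [0.5474, -0.2731, 0.2435]
orientation: [0.792, 0.611, -0.005, -0.0]
ft_force: [-1.4, -0.8, -2.8]
width: 0.423
grip_force: 30.0
clock: 31.05
ee_pos: [0.5517, -0.2601, 0.1273]
orientation: [0.786, 0.618, 0.0, -0.001]
ft_force: [0.6, -0.7, -1.4]
width: 0.423
grip_force: 30.0
1.3314772217681141 [ 0.55171598 -0.26006231  0.12734814]
top z -18.9 hub centre tool mm [-0.66 -0.78]
```

```bash
python3 -c "
import cv2;a=cv2.imread('pics/Ch.png');cv2.imwrite('pics/Chb.png',cv2.resize(a,(800,400)))"
```

```text
(no output)
```

View pics/Chb.png

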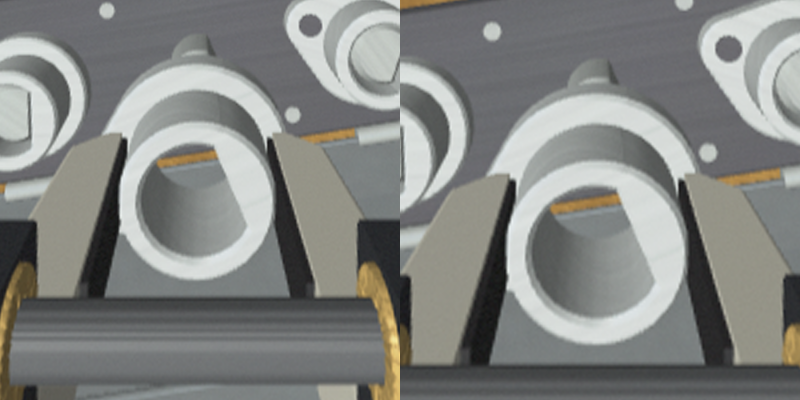

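The held cam's flat is within about 0.02 rad of the target, and the neighbouring cams are seated at the same height.

```bash
python3 -m crank '[[[-0.0019,0,0.025,0,255],[-0.0019,0,0.049,0,255],[-0.0019,0,0.049,0,255],[-0.0019,0,0.049,0,255]]]'
python3 -m crank '[[[0,0,0.003,0,255],[0,0,0.006,0,255],[0,0,0.008,0,255],[0,0,0.010,0,255],[0,0,0.010,0,255]]]'
```

```text
clock: 31.5
ee_pos: [0.5523, -0.2638, 0.0804]
orientation: [0.787, 0.617, 0.001, 0.001]
ft_force: [0.7, 1.7, -1.8]
width: 0.421
grip_force: 30.0
clock: 32.0
ee_pos: [0.551, -0.2638, 0.0684]
orientation: [0.787, 0.617, 0.0, -0.0]
ft_force: [-0.9, 0.3, -1.5]
width: 0.424
grip_force: 30.0
```

```bash
python3 -m crank '[[[0.001,0,0.004,0,255],[0.001,0,0.008,0,255],[0.001,0,0.010,0,255],[0.001,0,0.010,0,255]]]'; python3 -m crank '[[[0,0,0.004,0,255],[0,0,0.008,0,255],[0,0,0.010,0,255],[0,0,0.010,0,255]]]'
```

```text
clock: 32.4
ee_pos: [0.5513, -0.2629, 0.0581]
orientation: [0.787, 0.617, 0.0, -0.0]
ft_force: [0.9, 0.4, -1.6]
width: 0.419
grip_force: 30.0
clock: 32.8
ee_pos: [0.5513, -0.2629, 0.0482]
orientation: [0.787, 0.617, 0.0, -0.0]
ft_force: [1.1, 0.5, -2.5]
width: 0.416
grip_force: 30.0
```

```bash
python3 -m crank '[[[0,0,0.004,0,255],[0,0,0.0075,0,255],[0,0,0.0095,0,255],[0,0,0.0105,0,255],[0,0,0.0105,0,255]]]'; python3 -m crank '[[[0,0,-0.001,0,120],[0,0,-0.001,0,120],[0,0,-0.001,0,120],[0,0,-0.001,0,120]]]'
python3 -m crank '[[[0,0,-0.02,0,120],[0,0,-0.06,0,120],[0,0,-0.11,0,120],[0,0,-0.16,0,120],[0,0,-0.2,0,120],[0,0,-0.21,0,140],[0,0,-0.21,0,140]]]'
python3 - <<'E'
from h import *
s=robot.state(); print(s['ee_pos'],yaw())
p,d,w=cloud('wrist'); save(cv2.resize(p,(640,480)),'w3.png')
for c in((.4748,-.2563),(.551,-.2624),(.6265,-.268)):
    k=(np.hypot(w[...,0]-c[0],w[...,1]-c[1])<.0225)&(w[...,2]<.1)&(w[...,2]>.045); H=w[k]; 
    if len(H): print(len(H),np.percentile(H[:,2],[50,90,98]))
p,d,w=cloud('top')
k=(w[...,1]<-.31)&(w[...,1]>-.42)&(w[...,0]>.44)&(w[...,0]<.66)&(w[...,2]>.1)&(w[...,2]<.15);print('bar open',k.sum(),w[k].mean(0),w[k].max(0))
E
```

```text
clock: 33.3
ee_pos: [0.5514, -0.263, 0.0414]
orientation: [0.787, 0.617, -0.0, 0.001]
ft_force: [-5.0, 1.9, 16.8]
width: 0.421
grip_force: 30.0
clock: 33.7
ee_pos: [0.5509, -0.263, 0.0386]
orientation: [0.787, 0.617, -0.0, -0.0]
ft_force: [-0.1, -0.1, -0.8]
width: 0.527
grip_force: 0.0
clock: 34.4
ee_pos: [0.552, -0.2632, 0.2507]
orientation: [0.787, 0.617, 0.001, 0.002]
ft_force: [0.9, -0.9, -0.3]
width: 0.457
grip_force: 0.0
[ 0.55199922 -0.26320937  0.25065972] 1.3287093006707487
1140 [0.05940416 0.06146822 0.06213694]
1096 [0.0594053  0.06133104 0.06194782]
1168 [0.05921102 0.06132516 0.06200256]
bar open 9 [ 0.44463133 -0.33399326  0.10294888] [ 0.45020659 -0.33145188  0.10654086]
```

View pics/w3.png

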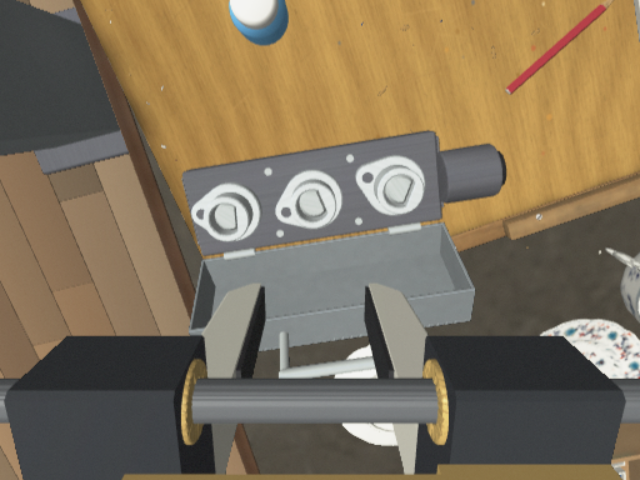

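All three cams are seated at equal height, at (228,215), (313,200) and (396,185), and the cover is still open. Now back to the bar at (325,368).

```bash
python3 -m crank '[[[-0.1124,0.0205,0,1.414,140],[-0.1124,0.0205,0,1.414,140],[-0.1124,0.0205,0,1.414,140],[-0.1124,0.0205,0,1.414,140],[-0.1124,0.0205,0,1.414,140],[-0.1124,0.0205,0,1.414,140],[-0.1124,0.0205,0,1.414,140],[-0.1124,0.0205,0,1.414,140],[-0.1124,0.0205,0,1.414,140],[-0.1124,0.0205,0,1.414,140],[-0.1124,0.0205,0,1.414,140],[-0.1124,0.0205,0,1.414,140]]]'; python3 -m crank '[[[0,0,0,0,140],[0,0,0,0,140]]]'
python3 - <<'E'
from h import *
s=robot.state(); print(s['ee_pos'],yaw())
p,d,w=cloud('wrist'); R=Ro.from_quat(s['orientation']).as_matrix(); t=(w-np.array(s['ee_pos']))@R
k=(w[...,2]>.12)&(w[...,2]<.145)&(w[...,1]<-.33)&(w[...,1]>-.42)&(w[...,0]>.48)&(w[...,0]<.62)
print(k.sum(),np.median(w[k],0),w[k].min(0),w[k].max(0),'tool',np.median(t[k],0))
E
```

```text
clock: 35.7
ee_pos: [0.5435, -0.3766, 0.2469]
orientation: [0.999, -0.042, -0.002, -0.001]
ft_force: [-0.9, -0.1, -0.6]
width: 0.451
grip_force: 0.0
clock: 35.9
ee_pos: [0.544, -0.377, 0.2485]
orientation: [0.999, -0.042, -0.0, -0.0]
ft_force: [-0.1, -0.1, -0.1]
width: 0.455
grip_force: 0.0
[ 0.54396224 -0.3770233   0.2485174 ] -0.08473665438859136
1268 [ 0.54551584 -0.37670152  0.1344334 ] [ 0.49542557 -0.38484093  0.12011535] [ 0.58826896 -0.3641535   0.13760846] tool [ 0.00169339 -0.00054287  0.11408498]
```

Aligned with the bar; descending and gripping.

```bash
python3 -m crank '[[[0,0,0.05,0,140],[0,0,0.09,0,140],[0,0,0.12,0,140],[0,0,0.137,0,140],[0,0,0.137,0,140],[0,0,0.137,0,255],[0,0,0.137,0,255],[0,0,0.137,0,255],[0,0,0.137,0,255],[0,0,0.137,0,255],[0,0,0.137,0,255]]]' 25
python3 -c "
from h import *
print(robot.state()['ee_pos'],yaw())"
```

```text
clock: 37.05
ee_pos: [0.5446, -0.3771, 0.1129]
orientation: [0.999, -0.042, 0.001, 0.0]
ft_force: [-0.1, 1.4, 4.0]
width: 0.101
grip_force: 25.0
[ 0.54457026 -0.37705698  0.11293877] -0.08500017323959617
```

```bash
python3 -m crank '[[[0,-0.013,-0.0077,0,255],[0,-0.0244,-0.013,0,255],[0,-0.0363,-0.017,0,255],[0,-0.0486,-0.0199,0,255],[0,-0.0611,-0.0215,0,255],[0,-0.0737,-0.0219,0,255],[0,-0.0862,-0.021,0,255],[0,-0.0987,-0.0189,0,255],[0,-0.1108,-0.0155,0,255],[0,-0.1225,-0.0109,0,255],[0,-0.1338,-0.0052,0,255],[0,-0.1338,-0.0052,0,255]]]'
```

```text
clock: 38.25
ee_pos: [0.556, -0.24, 0.1158]
orientation: [0.999, -0.041, -0.0, -0.002]
ft_force: [2.4, 1.5, -2.8]
width: 0.099
grip_force: 25.0
```

```bash
python3 -m crank '[[[0,-0.0106,0.0068,0,255],[0,-0.0205,0.0146,0,255],[0,-0.0295,0.0234,0,255],[0,-0.0376,0.033,0,255],[0,-0.0434,0.0413,0,255],[0,-0.0479,0.0489,0,255],[0,-0.0518,0.0568,0,255],[0,-0.0548,0.0637,0,255],[0,-0.0569,0.0696,0,255],[0,-0.0584,0.0744,0,255],[0,-0.0584,0.0744,0,255]]]'
```

```text
clock: 39.35
ee_pos: [0.5607, -0.1853, 0.042]
orientation: [0.999, -0.043, 0.0, -0.0]
ft_force: [3.8, -4.1, -2.3]
width: 0.096
grip_force: 25.0
```

```bash
python3 -m crank '[[[0,-0.0003,0.0015,0,255],[0,-0.0006,0.003,0,255],[0,-0.0008,0.0045,0,255],[0,-0.001,0.006,0,255],[0,-0.0011,0.0075,0,255],[0,-0.0012,0.009,0,255],[0,-0.0013,0.010,0,255],[0,-0.0013,0.011,0,255],[0,-0.0013,0.012,0,255],[0,-0.0013,0.013,0,255],[0,-0.0013,0.013,0,255]]]'
```

```text
clock: 40.45
ee_pos: [0.5609, -0.1825, 0.0296]
orientation: [0.999, -0.042, 0.0, -0.001]
ft_force: [2.9, 4.7, 2.4]
width: 0.099
grip_force: 25.0
```

Press gently until it stops, then let go.

```bash
python3 -m crank '[[[0,0,0.001,0,255],[0,0,0.002,0,255],[0,0,0.003,0,255],[0,0,0.003,0,255]]]'; python3 -m crank '[[[0,0,0.0,0,255],[0,0,0.001,0,255],[0,0,0.001,0,255]]]'
```

```text
clock: 40.85
ee_pos: [0.561, -0.1822, 0.0276]
orientation: [0.999, -0.042, 0.0, -0.001]
ft_force: [1.3, 4.7, 7.8]
width: 0.101
grip_force: 25.0
clock: 41.15
ee_pos: [0.561, -0.1822, 0.0275]
orientation: [0.999, -0.042, 0.0, -0.001]
ft_force: [0.3, 5.1, 12.9]
width: 0.098
grip_force: 25.0
```

```bash
python3 -m crank '[[[0,0,-0.001,0,140],[0,0,-0.001,0,140],[0,0,-0.001,0,140],[0,0,-0.001,0,140],[0,0,-0.02,0,140],[0,0,-0.05,0,140],[0,0,-0.09,0,140],[0,0,-0.13,0,140],[0,0,-0.17,0,140],[0,0,-0.2,0,140],[-0.05,-0.02,-0.2,0,140],[-0.05,-0.02,-0.2,0,140]]]'
python3 - <<'E'
from h import *
s=robot.state(); print(s['ee_pos'],s['ft_force'])
p,d,w=cloud('wrist'); save(cv2.resize(p,(640,480)),'w4.png')
th=-.0795;B=np.array([.5508,-.2624]);X=np.array([np.cos(th),np.sin(th)]);Y=np.array([-X[1],X[0]])
v,u=np.mgrid[:384,:512];bx=(w[...,:2]-B)@X*1000; by=(w[...,:2]-B)@Y*1000; z=w[...,2]*1000
c=(v<225)&(abs(bx)<100)&(by>-38)&(by<36)&(z>50)&(z<100);A=np.c_[by[c],bx[c],np.ones(c.sum())];print('plane',c.sum(),np.linalg.lstsq(A,z[c],rcond=None)[0])
k=(v<225)&(abs(bx)<35)&(by>70)&(by<92)&(z>35)&(z<70);print('bar',np.median(by[k]),np.percentile(z[k],[50,95]))
cloud('top')
for l in('blue_jar','oil_bottle','teacup','cam_1'):print(l,[(np.round(r['point'],3).tolist(),round(r['score'],2)) for r in robot.search_frame('top',l)])
E
```

```text
clock: 42.35
ee_pos: [0.5043, -0.1572, 0.2242]
orientation: [0.999, -0.042, -0.006, -0.002]
ft_force: [0.8, -0.5, -0.3]
width: 0.449
grip_force: 0.0
[ 0.50429087 -0.15718848  0.22418705] [ 0.77725974 -0.50170624 -0.26239401]
plane 17108 [ 4.24294995e-05 -1.18355806e-03  6.88729211e+01]
bar 81.27593410938329 [53.0452226  54.58086964]
blue_jar []
oil_bottle [([0.724, 0.019, 0.071], 0.89)]
teacup [([0.746, 0.152, 0.019], 0.78)]
cam_1 [([0.72, 0.021, 0.073], 0.32)]
```

View pics/w4.png

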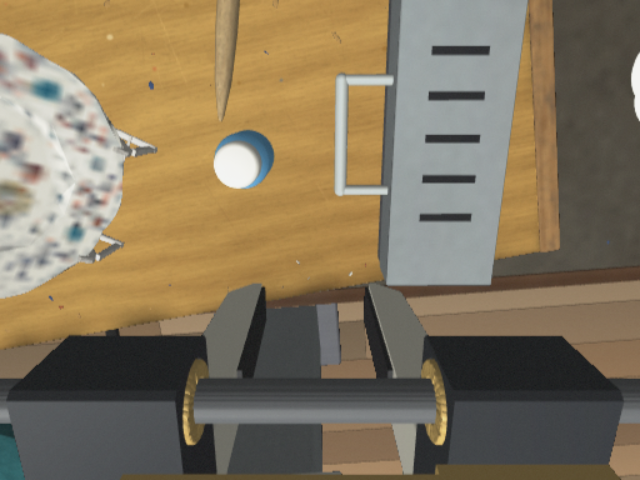

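The cover is shut: its top slope is 0.000 and the bar is at y 81. The jar stands upright at (240,165), and the bottle and cup haven't moved.

```bash
python3 -c "
from cell import robot
print(robot.close_job())"
```

```text
the job is handed in; nothing more can be done
None
```

The job is handed in at about 42 s: all three cams are seated on their own shafts, the cover was lowered gently and is fully shut, and the jar, bottle and teacup were left where they stood.

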